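# Pack the kit tray for a metering job

### The job

Pack the kit tray for the next metering job: set the energy meter, the two-pole breaker, the single-pole breaker and the ring current transformer each right down, face up, in the nest that is shaped for it. Set them down rather than dropping them, and leave the three-pole breaker and the contactor standing where they are.

Things in the scene. Friction and masses are not known exactly. Their poses are not given: they have to be found in the camera images.
- meter_mid (a point): Energy meter: pale grey rail-mount module 80 x 54 mm, 68 mm high, with a dark-framed display window on its face and no levers. About 0.2 kg. Stands face up; above 44 mm it is only 45 mm long. Point: on its axis half-way up (34 mm above its underside); x along its length, y across its width, z up; a half turn looks alike. Grip across the width.
- twopole_mid (a point): Two-pole breaker: pale grey rail-mount module 80 x 36 mm, 68 mm high, with a black lever across two poles standing 12 mm above its face. About 0.2 kg. Stands face up; above 44 mm it is only 45 mm long. Point: on its axis half-way up (34 mm above its underside); x along its length, y across its width, z up; a half turn looks alike. Grip across the width.
- onepole_mid (a point): Single-pole breaker: pale grey rail-mount module 80 x 18 mm, 68 mm high, with one narrow black lever standing 12 mm above its face; it tips easily. About 0.13 kg. Stands face up; above 44 mm it is only 45 mm long. Point: on its axis half-way up (34 mm above its underside); x along its length, y across its width, z up; a half turn looks alike. Grip across the width.
- transformer_mid (a point): Ring current transformer: black ring lying flat, 50 mm outside, 24 mm hole, 40 mm high, two small terminals 4 mm high on top. About 0.25 kg. Point: on its axis half-way up, 20 mm above its underside; z up. Grip it across the outside by its upper half: inside the pocket there is no room for fingertips beside it.
- threepole_mid (a point): Look-alike that does not belong: three-pole breaker, as large as the meter (80 x 54 mm, 68 mm high) but with a wide black lever across three poles and no display. Stands face up; above 44 mm it is only 45 mm long. Point: on its axis half-way up (34 mm above its underside); x along its length, y across its width, z up; a half turn looks alike. Grip across the width.
- contactor_mid (a point): Look-alike that does not belong: contactor, as large as the two-pole breaker (80 x 36 mm, 68 mm high) but with a flat face, a small dark window and no lever. Stands face up; above 44 mm it is only 45 mm long. Point: on its axis half-way up (34 mm above its underside); x along its length, y across its width, z up; a half turn looks alike. Grip across the width.
- nest_meter_floor (a point): Nest for the energy meter: fixed grey block 106 x 84 mm, one of four of that size in the low black kit tray (rim 14 mm over the bench), in any corner of it. Its pocket is an oblong 96 mm along x by 70 mm along y. The pocket is 12 mm deep. Point: centre of the pocket floor (8 mm above the bench, 12 mm below the nest's top); x along its 106 mm side, z up.
- nest_twopole_floor (a point): Nest for the two-pole breaker: fixed grey block 106 x 84 mm, one of four of that size in the low black kit tray (rim 14 mm over the bench), in any corner of it. Its pocket is an oblong 96 mm along x by 52 mm along y. The pocket is 12 mm deep. Point: centre of the pocket floor (8 mm above the bench, 12 mm below the nest's top); x along its 106 mm side, z up.
- nest_onepole_floor (a point): Nest for the single-pole breaker: fixed grey block 106 x 84 mm, one of four of that size in the low black kit tray (rim 14 mm over the bench), in any corner of it. Its pocket is an oblong 96 mm along x by 34 mm along y. The pocket is 12 mm deep. Point: centre of the pocket floor (8 mm above the bench, 12 mm below the nest's top); x along its 106 mm side, z up.
- nest_round_floor (a point): Nest for the ring current transformer: fixed grey block 106 x 84 mm, one of four of that size in the low black kit tray (rim 14 mm over the bench), in any corner of it. Its pocket is round, 66 mm across. The pocket is 12 mm deep. Point: centre of the pocket floor (8 mm above the bench, 12 mm below the nest's top); x along its 106 mm side, z up.

How it is judged:
At the end, for the whole second after the job is handed in: Meter, two-pole breaker, single-pole breaker and ring transformer each at rest in its own nest: within 14 mm of the pocket's centre, its underside within 4 mm of the pocket floor, upright within 0.12 rad. Three-pole breaker and contactor upright and within 30 mm of where they started (horizontal distance between meter_mid and nest_meter_floor below 0.014 m and z of meter_mid in the frame of nest_meter_floor below 0.038 m and angle between each of meter_mid, twopole_mid, onepole_mid, transformer_mid, threepole_mid, contactor_mid's own z axis and vertical below 0.12 rad and linear speed of each of meter, twopole, onepole, transformer below 0.02 m/s and horizontal distance between twopole_mid and nest_twopole_floor below 0.014 m and z of twopole_mid in the frame of nest_twopole_floor below 0.038 m and horizontal distance between onepole_mid and nest_onepole_floor below 0.014 m and z of onepole_mid in the frame of nest_onepole_floor below 0.038 m and horizontal distance between transformer_mid and nest_round_floor below 0.014 m and z of transformer_mid in the frame of nest_round_floor below 0.024 m and distance of each of threepole_mid, contactor_mid from where it was at the start of the episode below 0.03 m); the robot touches nothing.
It fails at once if the energy meter is dropped into its nest from more than about 2 cm instead of being set down (horizontal distance between meter_mid and nest_meter_floor below 0.03 m and z of meter_mid in the frame of nest_meter_floor below 0.046 m and linear speed of meter above 0.6 m/s).
It fails at once if the two-pole breaker is dropped into its nest from more than about 2 cm instead of being set down (horizontal distance between twopole_mid and nest_twopole_floor below 0.03 m and z of twopole_mid in the frame of nest_twopole_floor below 0.046 m and linear speed of twopole above 0.6 m/s).
It fails at once if the single-pole breaker is dropped into its nest from more than about 2 cm instead of being set down (horizontal distance between onepole_mid and nest_onepole_floor below 0.03 m and z of onepole_mid in the frame of nest_onepole_floor below 0.046 m and linear speed of onepole above 0.6 m/s).
It fails at once if the ring transformer is dropped into its nest from more than about 2 cm instead of being set down (horizontal distance between transformer_mid and nest_round_floor below 0.03 m and z of transformer_mid in the frame of nest_round_floor below 0.032 m and linear speed of transformer above 0.6 m/s).
It also fails if it takes over 128 s, if anything falls off the work surface, if the arm or the gripper's body presses on something with over 40 N, if the wrist force passes 120 N, or if a joint passes its speed limit or range.

### The arm

A 6-joint arm with a two-finger parallel gripper is mounted at the origin on the work surface. World frame = base frame: x ahead of the robot, y to its left, z up, the work surface at z = 0. Lengths are in m, angles in rad, forces in N, time in s.
With the tool pointing down it reaches from about 0.375 to 0.925 m from the base axis. Payload 5.7 kg.
Tool frame: the origin (TCP) lies on the mounting face of the last link; the fingertips stand 182 mm ahead of it and the grasp point (between the pads) lies ctrl.grip_point_offset ahead of it (ctrl.grip_point_offset is the distance from the TCP to the grasp point, in m); z points along the fingers, y is the line along which they close (so a half turn about z gives the same grasp; the last joint's range is limited). The gripper opens to 88 mm and grips with 3 to 60 N. Pads are 20 mm wide; open, the fingers measure 115 mm over their backs; the gripper's body (75 mm by 178 mm) begins 61 mm behind the grasp point.
Start: joints at [-1.227, 0.359, 1.51, -0, 1.272, -0.115], TCP at [0.266, -0.538, 0.405] pointing down, gripper open.
Joint ranges: [-2.97, 2.97], [-1.01, 2.36], [0.21, 2.38], [-0.96, 4.11], [0.2, 2.71], [-2.98, 2.98]. Speed limits (rad/s): [2.39, 2.39, 3.14, 3.14, 3.14, 3.14].

### API

Orientations are given as a unit quaternion [w, x, y, z].
In Python, from plant import ctrl gives the robot as it stands.
- The arm moves only by the tool move_arm, never from a script. Its argument "deltas" is text: rows parted by semicolons, each of 7 numbers parted by spaces: the shift along the world's x, y, z in m, then the turn, a rotation vector about the world's x, y, z in degrees, then the finger opening in m, from 0 to 0.0878. In form: dx dy dz ax ay az grip; .... A call has 1 to 8 rows; each row is the pose to reach, as a shift and turn from the pose commanded when the call began; what a row does not reach only later rows make up. A row lasts 1/10 s, in which the tool goes at most 50 mm and 8.59 degrees, less where a joint would pass 70% of its speed; a pose out of reach is approached as far as the arm can. A call with a gripper value outside its range is refused whole. The fingers move at their own pace and stop on an object; "newtons" is the grip in N (left out, the last holds). Time passes only in rows, so rows that repeat a pose let the fingers close. It gives the time, the measured TCP pose, the force, the opening and the grip force at its end, in the units of the state.
- ctrl.observe(): the state, without advancing time (a new reading comes with each control period).
- ctrl.camera(name): name is "side" or "top"; returns a dict with "image" (420x560x3 uint8, blue, green, red), "K" (3x3 intrinsics, pixels), "R" (3x3) and "t" (3): a world point X has camera coordinates R X + t. Camera axes: x right, y down, z forward; pixel columns grow to the right and rows downward; lengths in m; the calibration is good to about 2 mm. A picture is of the moment at which its call begins. There is no depth.
- ctrl.hand_in(): hands the job in; it is judged then, once.
Trained networks look in a picture, given as the dict that the camera call returned (one of the last four; its "shot" number tells which), for a name from the list of things; names that differ only in an ending like _2 or _b are one class to them, and where a whole thing is asked for, a point or a joint stands for the part that bears it (a point fixed in the world has none). Each returns a list of dicts, best first, with "conf" (0 to 1); they miss things now and then, are a little off and sometimes report something else, mostly with a low value. They report only what shows in the picture. A call takes as long as a camera call.
- ctrl.recognise(picture, thing): "bbox" ([left, top, right, bottom] in pixels, round what is visible of it).
- ctrl.regions_of(picture, thing): "mask" (420x560 bool, what is visible of it) and "bbox" ([left, top, right, bottom] in pixels, round what is visible of it).
The state is a dict: "time_s": time; "joints": joint angles; "qd": joint speeds; "tau": joint torques, N m; "position": TCP position; "orientation": TCP orientation; "ft_force": force on the tool from outside, world axes, zero at the start; "moment": the same for the moment, N m; "opening": finger opening in m; "gripper_force": force on a finger pad.
Only numpy, scipy, OpenCV 4.12 (cv2) and the standard library are available. Lean on these libraries where they do the work, as an engineer would, in place of code of your own. Each camera call takes 0.05 s, during which the arm holds its last target. There are 200 camera calls.

## Working session

There is one attempt and no reset: what is moved stays moved. The work goes in short steps, Python scripts to look and compute and a tool call to move; the robot and the scene stay as the last step left them, time stands still between calls to the robot, and variables do not carry over. Pictures are saved under pics/ and viewed, at most 14 in all, crops included, and the job is handed in when it is done.

Besides the shell and the picture viewer there is one more tool, called after "Call:" by a JSON object that holds its "fn" and its "kwargs", one argument or row to a line. move_arm: Moves the arm, as the interface text tells. Its arguments: {"type":"object","properties":{"deltas":{"type":"string"},"newtons":{"type":"number"}},"required":["deltas"]}

```bash
mkdir -p pics; ls; python3 - <<'E'
from plant import ctrl
import cv2
print(ctrl.observe()); print(ctrl.grip_point_offset)
for n in("top","side"):
    p=ctrl.camera(n); cv2.imwrite(f"pics/{n}0.png",p["image"]); print(n,p["K"],p["R"],p["t"])
    for k in "meter_mid twopole_mid onepole_mid transformer_mid threepole_mid contactor_mid nest_meter_floor nest_twopole_floor nest_onepole_floor nest_round_floor".split():
        print(k,[(r["conf"],r["bbox"]) for r in ctrl.recognise(p,k)][:3])
E
```

```text
pics
{'time_s': 0.0, 'joints': array([-1.22709249e+00,  3.59499703e-01,  1.51141959e+00,  5.63947560e-06,
        1.27247850e+00, -1.15063111e-01]), 'qd': array([-0.00077436, -0.00034447,  0.00145957, -0.00111092, -0.00121532,
       -0.00081658]), 'tau': array([-9.89978180e-04, -5.15385997e+01, -2.70720434e+01,  6.73567085e-02,
        3.50878481e-02, -1.29103573e-04]), 'position': array([ 0.26560026, -0.53761901,  0.40381733]), 'orientation': array([-8.96983666e-04,  9.73806556e-01,  2.27376289e-01, -1.00280416e-04]), 'ft_force': array([-0.30810526,  0.37449221, -0.39848823]), 'moment': array([ 0.0054701 , -0.02731337,  0.01311608]), 'gripper_force': 0.0, 'opening': 0.08773798684725503}
0.1633
top [[381.08151433   0.         284.4224456 ]
 [  0.         381.08151433 206.47367013]
 [  0.           0.           1.        ]] [[-1.74117530e-03 -9.99924266e-01  1.21831831e-02]
 [-9.97959119e-01  9.59812305e-04 -6.38488437e-02]
 [ 6.38323146e-02 -1.22694907e-02 -9.97885211e-01]] [-0.07210191  0.51030033  0.85619612]
meter_mid [(0.84, [256.7, 208.8, 285.1, 245.8])]
twopole_mid [(0.72, [32
[... 855 characters left out ...]
02766496]
meter_mid [(0.57, [276.2, 202.1, 315.9, 247.6])]
twopole_mid [(0.78, [225.4, 157.9, 255.0, 192.9]), (0.58, [194.9, 298.5, 259.8, 346.6])]
onepole_mid [(0.96, [327.0, 139.1, 358.5, 166.4])]
transformer_mid [(0.76, [297.0, 172.6, 316.3, 195.1]), (0.66, [328.0, 139.6, 361.4, 166.8])]
threepole_mid [(0.59, [288.6, 104.9, 317.6, 139.5])]
contactor_mid [(0.76, [199.0, 204.5, 229.3, 246.2])]
nest_meter_floor [(0.69, [274.7, 203.1, 312.7, 245.6]), (0.67, [194.7, 298.5, 261.3, 348.7])]
nest_twopole_floor [(0.86, [237.2, 345.9, 303.3, 407.3])]
nest_onepole_floor [(0.78, [249.9, 304.1, 311.2, 358.6])]
nest_round_floor [(0.9, [179.9, 332.7, 247.7, 392.7]), (0.52, [286.9, 104.4, 318.7, 140.1])]
```

```bash
python3 - <<'E'
import cv2
a=cv2.imread("pics/top0.png")[110:310,80:480]; cv2.imwrite("pics/t1.png",cv2.resize(a,(800,400),interpolation=2))
a=cv2.imread("pics/side0.png")[90:420,160:400]; cv2.imwrite("pics/s1.png",cv2.resize(a,(436,600),interpolation=2))
E
```

```text
(no output)
```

View pics/t1.png

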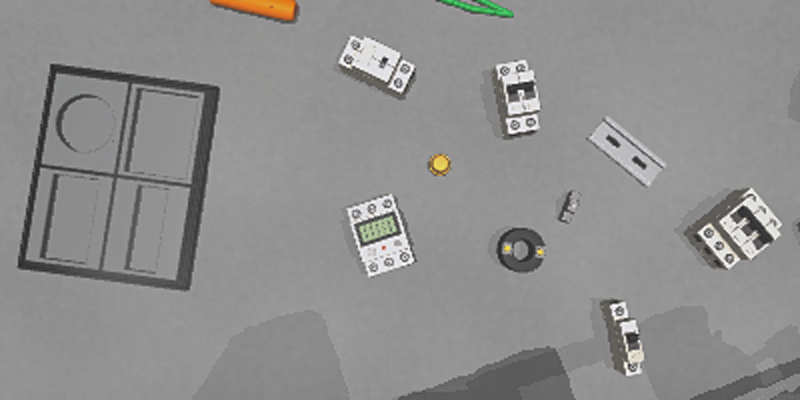

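View pics/s1.png

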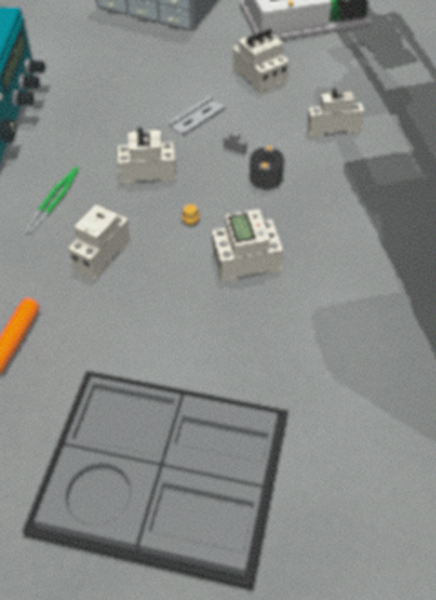

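```bash
cat > h.py <<'E'
import numpy as np, cv2
from scipy.optimize import minimize
S=4
def proj(p,X): 
    c=X@p["R"].T+p["t"]; u=c@p["K"].T; return u[:,:2]/u[:,2:]
def box(l,w,z0,z1): return np.array([[a*l/2,b*w/2,z] for a in(-1,1) for b in(-1,1) for z in(z0,z1)])
def ring(d,z0,z1):
    t=np.linspace(0,2*np.pi,40); return np.vstack([np.c_[d/2*np.cos(t),d/2*np.sin(t),0*t+z] for z in(z0,z1)])
def mod(w,lev): return [box(.08,w,0,.044),box(.045,w,.044,.068)]+([box(.012,lev,.068,.08)] if lev else [])
SH={"meter_mid":mod(.054,0),"twopole_mid":mod(.036,.028),"onepole_mid":mod(.018,.009),"threepole_mid":mod(.054,.045),"contactor_mid":mod(.036,0),
"transformer_mid":[ring(.05,0,.04)]}
for n in("meter","twopole","onepole","round"): SH[f"nest_{n}_floor"]=[box(.106,.084,.018,.02)]
def render(p,parts,q):
    c,s=np.cos(q[2]),np.sin(q[2]); R=np.array([[c,-s,0],[s,c,0],[0,0,1]])
    m=np.zeros((420*S,560*S),np.uint8)
    for P in parts:
        u=(proj(p,P@R.T+[q[0],q[1],0])+.5)*S
        cv2.fillConvexPoly(m,cv2.convexHull(np.round(u).astype(np.int32)),1)
    return m
def back(p,uv,z):
    d=p["R"].T@np.linalg.solve(p["K"],[*uv,1]); o=-p["R"].T@p["t"]; return (o+d*(z-o[2])/d[2])[:2]
def fit(views,thing):
    """views: list of (picture, mask)"""
    parts=SH[thing]; h=max(P[:,2].max() for P in parts)/2
    M=[(p,cv2.resize(m.astype(np.uint8),None,fx=S,fy=S,interpolation=0)) for p,m in views]
    def cost(q):
        return sum(1-(r&m).sum()/max((r|m).sum(),1) for p,m in M for r in[render(p,parts,q)])
    c=np.mean([back(p,np.argwhere(m).mean(0)[::-1],h) for p,m in views],0)
    best=None
    for y in np.arange(0,np.pi,np.pi/9):
        q=[*c,y]
        r=minimize(cost,q,method="Nelder-Mead",options=dict(initial_simplex=np.array([q]+[np.add(q,d) for d in([.008,0,0],[0,.008,0],[0,0,.15])]),maxiter=70,xatol=2e-4,fatol=1e-4))
        if best is None or r.fun<best.fun: best=r
        if "transf" in thing: break
    return best.x,1-best.fun/len(M)
E
cat > m.py <<'E'
from h import *; from plant import ctrl; import sys,pickle
P={n:ctrl.camera(n) for n in("top","side")}
out={}
for k in sys.argv[1:]:
    v={}
    for n,p in P.items():
        r=ctrl.regions_of(p,k)
        if r and r[0]["conf"]>.3: v[n]=(p,r[0]["mask"])
    if k in SH:
        for sel in (("top",),("side",),("top","side")):
            w=[v[n] for n in sel if n in v]
            if w: q,i=fit(w,k); print(k,sel,q[:2].round(4),round(np.degrees(q[2])%180,1),"iou",round(i,2))
E
time python3 m.py meter_mid twopole_mid onepole_mid transformer_mid nest_meter_floor nest_twopole_floor nest_onepole_floor nest_round_floor threepole_mid contactor_mid
```

```text
meter_mid ('top',) [ 0.4637 -0.0403] 18.4 iou 0.92
meter_mid ('side',) [ 0.4617 -0.0396] 16.3 iou 0.93
meter_mid ('top', 'side') [ 0.4627 -0.0401] 16.6 iou 0.92
twopole_mid ('top',) [ 0.6181 -0.193 ] 10.1 iou 0.94
twopole_mid ('side',) [ 0.6161 -0.193 ] 5.7 iou 0.92
twopole_mid ('top', 'side') [ 0.6175 -0.1932] 9.1 iou 0.93
onepole_mid ('top',) [ 0.3491 -0.3099] 14.0 iou 0.89
onepole_mid ('side',) [ 0.3471 -0.3105] 8.6 iou 0.92
onepole_mid ('top', 'side') [ 0.3477 -0.3106] 13.1 iou 0.9
transformer_mid ('side',) [ 0.4451 -0.1963] 6.8 iou 0.92
transformer_mid ('top', 'side') [ 0.4451 -0.1963] 6.8 iou 0.92
nest_meter_floor ('top',) [0.5788 0.2084] 171.9 iou 0.95
nest_meter_floor ('side',) [0.5778 0.2137] 172.4 iou 0.96
nest_meter_floor ('top', 'side') [0.5787 0.2121] 172.1 iou 0.93
nest_twopole_floor ('top',) [0.4836 0.3108] 172.1 iou 0.95
nest_twopole_floor ('side',) [0.4817 0.3178] 172.6 iou 0.94
nest_twopole_floor ('top', 'side') [0.4814 0.3128] 172.8 iou 0.92
nest_onepole_floor ('top',) [0.4704 0.2241] 172.2 iou 0.96
nest_onepole_floor ('side',) [0.4698 0.2291] 172.1 iou 0.95
nest_onepole_floor ('top', 'side') [0.4704 0.2257] 172.3 iou 0.93
nest_round_floor ('top',) [0.5913 0.2964] 172.8 iou 0.96
nest_round_floor ('side',) [0.5902 0.3024] 172.2 iou 0.94
nest_round_floor ('top', 'side') [0.591  0.2984] 171.9 iou 0.92
threepole_mid ('top',) [ 0.4696 -0.4396] 128.3 iou 0.95
threepole_mid ('side',) [ 0.4694 -0.4431] 126.0 iou 0.93
threepole_mid ('top', 'side') [ 0.4697 -0.44  ] 128.7 iou 0.93
contactor_mid ('top',) [ 0.6544 -0.0357] 62.5 iou 0.93
contactor_mid ('side',) [ 0.6535 -0.035 ] 67.5 iou 0.93
contactor_mid ('top', 'side') [ 0.6543 -0.0355] 64.1 iou 0.92
real	1m53.713s
user	1m18.448s
sys	0m32.676s
```

```bash
cat > d.py <<'E'
from plant import ctrl; import sys, numpy as np
x,y,z,yaw=map(float,sys.argv[1:5]); s=ctrl.observe(); q=s["orientation"]
cur=2*np.degrees(np.arctan2(q[2],q[1])); p=s["position"]
print("t",s["time_s"],"grasp now",p.round(4)-[0,0,.1633],"yaw",round(cur%180,1),"tilt",q[[0,3]].round(4))
print("delta",(np.array([x,y,z+.1633])-p).round(4),"az",round((yaw-cur+90)%180-90,1))
E
python3 d.py .3477 -.3107 .13 12
```

```text
t 2.2 grasp now [ 0.2657 -0.5379  0.2413] yaw 26.3 tilt [-0. -0.]
delta [ 0.082   0.2272 -0.1113] az -14.3
```

Call:
{"fn": "move_arm", "kwargs": {
  "deltas": "0.082 0.227 -0.11 0 0 -14 0.05; 0.082 0.227 -0.11 0 0 -14 0.05; 0.082 0.227 -0.11 0 0 -14 0.05; 0.082 0.227 -0.11 0 0 -14 0.05; 0.082 0.227 -0.11 0 0 -14 0.05; 0.082 0.227 -0.11 0 0 -14 0.05; 0.082 0.227 -0.11 0 0 -14 0.05; 0.082 0.227 -0.11 0 0 -14 0.05",
  "newtons": 20
}}

```text
time_s: 3.0
position: [0.3483, -0.3122, 0.2953]
orientation: [0.001, 0.994, 0.107, 0.0]
ft_force: [0.4, 0.1, -0.7]
opening: 0.0501
gripper_force: 0.0
```

```bash
python3 d.py .3477 -.3107 .04 12; python3 - <<'E'
from plant import ctrl
import cv2
p=ctrl.camera("side")["image"]; q=ctrl.camera("top")["image"]
import numpy as np
a=cv2.resize(p[80:230,260:420],(640,600),interpolation=2)[:,:400]; b=cv2.resize(q[200:350,330:430],(400,600),interpolation=2)
cv2.imwrite("pics/v2.png",np.hstack([a,b]))
E
```

```text
t 3.0 grasp now [ 0.3483 -0.3122  0.132 ] yaw 12.3 tilt [0.001  0.0004]
delta [-0.0006  0.0015 -0.092 ] az -0.3
```

View pics/v2.png

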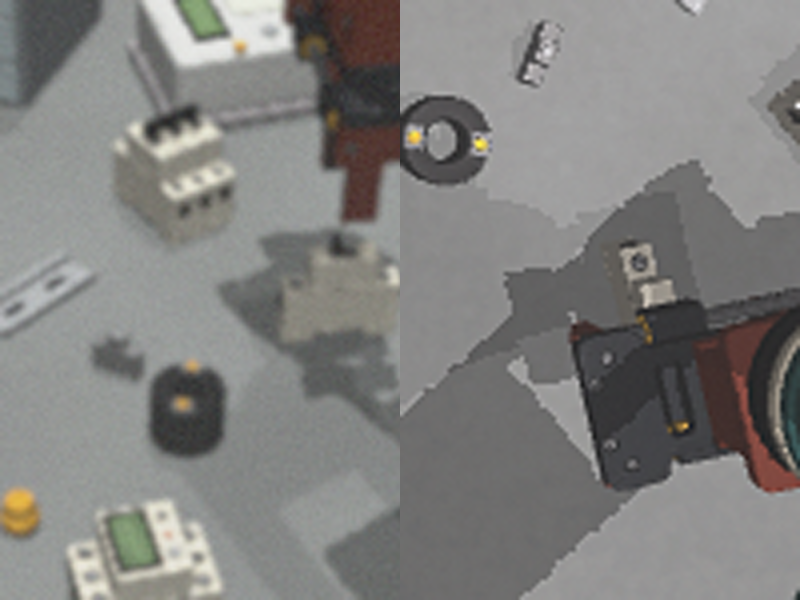

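The images show the gripper over the single-pole breaker: its finger is in line with the module in the top crop, at about (650,300). I'll descend and grip.

Call:
{"fn": "move_arm", "kwargs": {
  "deltas": "0 0.001 -0.03 0 0 0 0.05; 0 0.001 -0.06 0 0 0 0.05; 0 0.001 -0.091 0 0 0 0.05; 0 0.001 -0.091 0 0 0 0.05; 0 0.001 -0.091 0 0 0 0; 0 0.001 -0.091 0 0 0 0; 0 0.001 -0.091 0 0 0 0; 0 0.001 -0.091 0 0 0 0",
  "newtons": 20
}}

```text
time_s: 3.9
position: [0.348, -0.3104, 0.2048]
orientation: [0.001, 0.994, 0.107, 0.001]
ft_force: [-0.1, 2.2, 1.0]
opening: 0.0213
gripper_force: 0.6
```

```bash
python3 d.py .4703 .2263 .14 172.2; python3 - <<'E'
from plant import ctrl
print(ctrl.observe()["opening"],ctrl.observe()["gripper_force"],ctrl.observe()["ft_force"])
E
```

```text
t 3.9 grasp now [ 0.348  -0.3104  0.0415] yaw 12.3 tilt [0.0009 0.0007]
delta [0.1223 0.5367 0.0985] az -20.1
0.02126578670340685 0.5960223264992237 [-0.05403107  2.22794125  1.0462565 ]
```

Still closing (one finger in contact); wait, then lift.

Call:
{"fn": "move_arm", "kwargs": {
  "deltas": "0 0 0 0 0 0 0; 0 0 0 0 0 0 0; 0 0 0 0 0 0 0; 0 0 0 0 0 0 0; 0 0 0.02 0 0 0 0; 0 0 0.05 0 0 0 0; 0 0 0.1 0 0 0 0; 0 0 0.1 0 0 0 0",
  "newtons": 20
}}

```text
time_s: 4.7
position: [0.3493, -0.3115, 0.3088]
orientation: [0.004, 0.994, 0.107, 0.003]
ft_force: [0.2, -1.4, -2.4]
opening: 0.0178
gripper_force: 20.0
```

```bash
python3 d.py .4703 .2263 .14 172.2; python3 - <<'E'
from plant import ctrl
import cv2,numpy as np
p=ctrl.camera("side")["image"];cv2.imwrite("pics/v3.png",cv2.resize(p[40:240,230:480],(750,600),interpolation=2))
E
```

```text
t 4.7 grasp now [ 0.3493 -0.3115  0.1455] yaw 12.3 tilt [0.0042 0.0029]
delta [ 0.121   0.5378 -0.0055] az -20.1
```

View pics/v3.png

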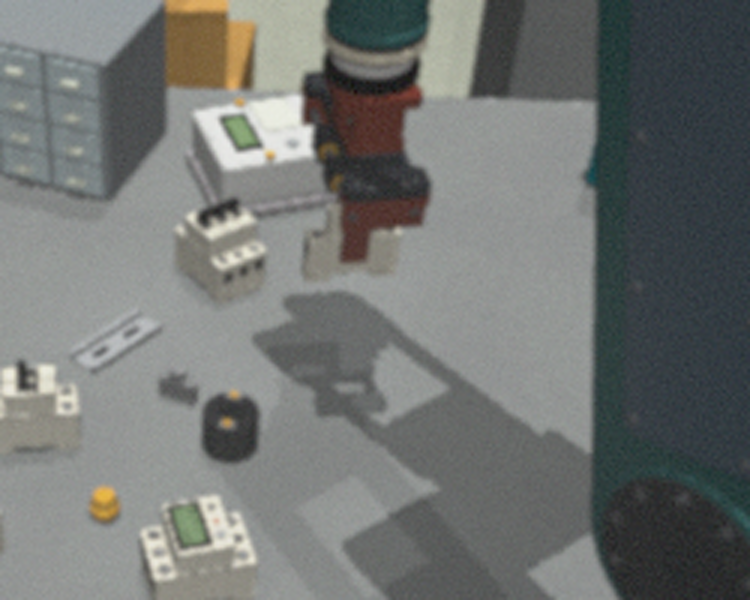

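Call:
{"fn": "move_arm", "kwargs": {
  "deltas": "0.03 0.134 0 0 0 -5 0; 0.06 0.268 0 0 0 -10 0; 0.06 0.268 0 0 0 -10 0; 0.122 0.537 0 0 0 -20 0; 0.122 0.537 0 0 0 -20 0; 0.122 0.537 0 0 0 -20 0; 0.122 0.537 0 0 0 -20 0; 0.122 0.537 0 0 0 -20 0"
}}

```text
time_s: 5.55
position: [0.4336, 0.0735, 0.3023]
orientation: [0.0, 0.998, -0.067, -0.001]
ft_force: [1.3, -1.1, -1.3]
opening: 0.018
gripper_force: 20.0
```

```bash
python3 d.py .4703 .2263 .14 172.2
```

```text
t 5.55 grasp now [0.4336 0.0735 0.139 ] yaw 172.3 tilt [ 0.0001 -0.0011]
delta [0.0367 0.1528 0.001 ] az -0.1
```

Call:
{"fn": "move_arm", "kwargs": {
  "deltas": "0.035 0.15 0 0 0 0 0; 0.035 0.15 0 0 0 0 0; 0.035 0.15 0 0 0 0 0; 0.035 0.15 0 0 0 0 0; 0.035 0.15 0 0 0 0 0; 0.035 0.15 0 0 0 0 0"
}}

```text
time_s: 6.15
position: [0.4683, 0.2204, 0.3024]
orientation: [0.001, 0.998, -0.067, -0.001]
ft_force: [-0.5, -1.1, -3.1]
opening: 0.0173
gripper_force: 20.0
```

```bash
python3 d.py .4703 .2263 .05 172.2
```

```text
t 6.15 grasp now [0.4683 0.2204 0.1391] yaw 172.3 tilt [ 0.0008 -0.0014]
delta [ 0.002   0.0059 -0.0891] az -0.1
```

Call:
{"fn": "move_arm", "kwargs": {
  "deltas": "0.002 0.006 -0.03 0 0 0 0; 0.002 0.006 -0.055 0 0 0 0; 0.002 0.006 -0.073 0 0 0 0; 0.002 0.006 -0.073 0 0 0 0; 0.002 0.006 -0.073 0 0 0 0"
}}

```text
time_s: 6.65
position: [0.4711, 0.226, 0.2306]
orientation: [0.0, 0.998, -0.068, -0.001]
ft_force: [0.0, -0.0, -0.9]
opening: 0.0179
gripper_force: 20.0
```

```bash
python3 d.py .4703 .2263 .05 172.2; python3 - <<'E'
from h import *; from plant import ctrl
out=[]
for n in("side","top"):
    p=ctrl.camera(n); im=cv2.resize(p["image"],None,fx=4,fy=4,interpolation=2)
    c,s=np.cos(np.radians(-7.8)),np.sin(np.radians(-7.8)); R=np.array([[c,-s,0],[s,c,0],[0,0,1]])
    for ctr,w in(((.4703,.2263),.034),((.4823,.3135),.052),((.5787,.2115),.07)):
        P=np.array([[a*.048,b*w/2,.02] for a,b in((-1,-1),(-1,1),(1,1),(1,-1))])@R.T+[*ctr,0]
        cv2.polylines(im,[np.round((proj(p,P)+.5)*4).astype(np.int32)],True,(0,0,255),1)
    u=(proj(p,np.array([[.53,.26,.02]]))[0]*4).astype(int); out.append(im[u[1]-300:u[1]+300 if n=="top" else 1680,u[0]-200:u[0]+200])
h=min(o.shape[0] for o in out); cv2.imwrite("pics/v4.png",np.hstack([o[:h] for o in out]))
E
```

```text
t 6.65 grasp now [0.4711 0.226  0.0673] yaw 172.2 tilt [ 0.0003 -0.0007]
delta [-0.0008  0.0003 -0.0173] az 0.0
```

View pics/v4.png

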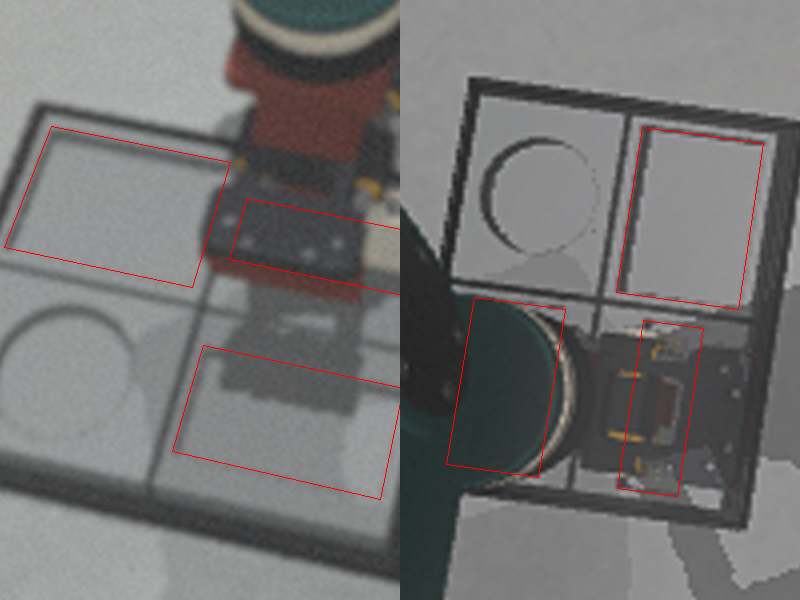

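Call:
{"fn": "move_arm", "kwargs": {
  "deltas": "-0.001 0 -0.006 0 0 0 0; -0.001 0 -0.012 0 0 0 0; -0.001 0 -0.017 0 0 0 0; -0.001 0 -0.017 0 0 0 0; -0.001 0 -0.017 0 0 0 0"
}}

```text
time_s: 7.25
position: [0.4702, 0.2274, 0.2134]
orientation: [0.0, 0.998, -0.067, -0.0]
ft_force: [0.3, -1.1, -1.0]
opening: 0.0174
gripper_force: 20.0
```

```bash
python3 d.py .4703 .2263 .05 172.2
```

```text
t 7.25 grasp now [0.4702 0.2274 0.0501] yaw 172.3 tilt [ 0.0001 -0.0002]
delta [ 0.0001 -0.0011 -0.0001] az -0.1
```

Not yet pressed (ft −1 is its weight); lower until contact shows.

Call:
{"fn": "move_arm", "kwargs": {
  "deltas": "0 0 -0.001 0 0 0 0; 0 0 -0.0015 0 0 0 0; 0 0 -0.002 0 0 0 0; 0 0 -0.002 0 0 0 0"
}}

```text
time_s: 7.65
position: [0.4704, 0.2275, 0.2126]
orientation: [-0.0, 0.998, -0.067, 0.0]
ft_force: [-3.0, 0.2, 8.3]
opening: 0.0177
gripper_force: 20.0
```

Call:
{"fn": "move_arm", "kwargs": {
  "deltas": "0 0 -0.001 0 0 0 0.04; 0 0 -0.001 0 0 0 0.04; 0 0 -0.001 0 0 0 0.04; 0 0 -0.001 0 0 0 0.04; 0 0 0.04 0 0 0 0.04; 0 0 0.1 0 0 0 0.06; 0 0 0.1 0 0 0 0.06; 0 0 0.1 0 0 0 0.06"
}}

```text
time_s: 8.45
position: [0.4712, 0.2277, 0.3135]
orientation: [-0.001, 0.998, -0.067, 0.002]
ft_force: [0.7, 0.1, 0.3]
opening: 0.0592
gripper_force: 0.0
```

```bash
python3 d.py .4627 -.0401 .14 17; python3 m.py onepole_mid meter_mid twopole_mid
```

```text
t 8.45 grasp now [0.4712 0.2277 0.1502] yaw 172.3 tilt [-0.001   0.0022]
delta [-0.0085 -0.2678 -0.0102] az 24.7
onepole_mid ('side',) [0.4699 0.2232] 171.8 iou 0.76
onepole_mid ('top', 'side') [0.4699 0.2232] 171.8 iou 0.76
meter_mid ('top',) [ 0.4624 -0.0398] 18.2 iou 0.96
meter_mid ('side',) [ 0.4349 -0.0608] 91.9 iou 0.23
meter_mid ('top', 'side') [ 0.462  -0.0397] 18.2 iou 0.56
twopole_mid ('top',) [ 0.6178 -0.1931] 9.9 iou 0.94
twopole_mid ('side',) [ 0.6264 -0.1918] 82.6 iou 0.73
twopole_mid ('top', 'side') [ 0.6179 -0.1933] 10.5 iou 0.81
```

Call:
{"fn": "move_arm", "kwargs": {
  "deltas": "-0.002 -0.05 0 0 0 5 0.082; -0.008 -0.268 -0.01 0 0 25 0.082; -0.008 -0.268 -0.01 0 0 25 0.082; -0.008 -0.268 -0.01 0 0 25 0.082; -0.008 -0.268 -0.01 0 0 25 0.082; -0.008 -0.268 -0.01 0 0 25 0.082; -0.008 -0.268 -0.01 0 0 25 0.082; -0.008 -0.268 -0.01 0 0 25 0.082"
}}

```text
time_s: 9.65
position: [0.4622, -0.0411, 0.3012]
orientation: [-0.0, 0.989, 0.149, -0.0]
ft_force: [0.1, 0.3, -0.5]
opening: 0.082
gripper_force: 0.0
```

```bash
python3 d.py .4625 -.0401 .04 17.5
```

```text
t 9.65 grasp now [ 0.4622 -0.0411  0.1379] yaw 17.2 tilt [-0.0004 -0.0004]
delta [ 0.0003  0.001  -0.0979] az 0.3
```

Call:
{"fn": "move_arm", "kwargs": {
  "deltas": "0 0.001 -0.03 0 0 0 0.082; 0 0.001 -0.065 0 0 0 0.082; 0 0.001 -0.097 0 0 0 0.082; 0 0.001 -0.097 0 0 0 0.082; 0 0.001 -0.097 0 0 0 0; 0 0.001 -0.097 0 0 0 0; 0 0.001 -0.097 0 0 0 0; 0 0.001 -0.097 0 0 0 0",
  "newtons": 25
}}

```text
time_s: 10.45
position: [0.4629, -0.0395, 0.2059]
orientation: [0.0, 0.989, 0.15, 0.001]
ft_force: [0.8, -0.2, 4.3]
opening: 0.0539
gripper_force: 12.5
```

Call:
{"fn": "move_arm", "kwargs": {
  "deltas": "0 0 0 0 0 0 0; 0 0 0 0 0 0 0; 0 0 0 0 0 0 0; 0 0 0 0 0 0 0; 0 0 0.02 0 0 0 0; 0 0 0.05 0 0 0 0; 0 0 0.1 0 0 0 0; 0 0 0.1 0 0 0 0"
}}

```text
time_s: 11.25
position: [0.4645, -0.0402, 0.3099]
orientation: [0.002, 0.989, 0.15, 0.005]
ft_force: [0.8, -0.9, -2.6]
opening: 0.0538
gripper_force: 25.0
```

```bash
python3 d.py .5787 .2115 .14 172.2
```

```text
t 11.25 grasp now [ 0.4645 -0.0402  0.1466] yaw 17.3 tilt [0.0019 0.0049]
delta [ 0.1142  0.2517 -0.0066] az -25.1
```

Call:
{"fn": "move_arm", "kwargs": {
  "deltas": "0.02 0.044 0 0 0 -5 0; 0.115 0.251 0 0 0 -25 0; 0.115 0.251 0 0 0 -25 0; 0.115 0.251 0 0 0 -25 0; 0.115 0.251 0 0 0 -25 0; 0.115 0.251 0 0 0 -25 0; 0.115 0.251 0 0 0 -25 0; 0.115 0.251 0 0 0 -25 0"
}}

```text
time_s: 12.05
position: [0.5768, 0.2119, 0.3034]
orientation: [0.0, 0.998, -0.066, -0.001]
ft_force: [-0.3, -0.6, -2.5]
opening: 0.0537
gripper_force: 25.0
```

```bash
python3 d.py .5787 .2115 .067 172.2
```

```text
t 12.05 grasp now [0.5768 0.2119 0.1401] yaw 172.4 tilt [ 0.0004 -0.0009]
delta [ 0.0019 -0.0004 -0.0731] az -0.2
```

Call:
{"fn": "move_arm", "kwargs": {
  "deltas": "0.001 0 -0.03 0 0 0 0; 0.001 0 -0.055 0 0 0 0; 0.001 0 -0.073 0 0 0 0; 0.001 0 -0.078 0 0 0 0; 0.001 0 -0.083 0 0 0 0; 0.001 0 -0.087 0 0 0 0; 0.001 0 -0.088 0 0 0 0; 0.001 0 -0.088 0 0 0 0"
}}

```text
time_s: 12.85
position: [0.5786, 0.2113, 0.2172]
orientation: [-0.0, 0.998, -0.067, 0.0]
ft_force: [-0.2, 0.4, -2.3]
opening: 0.0536
gripper_force: 25.0
```

```bash
python3 d.py .5787 .2115 .0495 172.2
```

```text
t 12.85 grasp now [0.5786 0.2113 0.0539] yaw 172.3 tilt [-0.0002  0.0005]
delta [ 0.0001  0.0002 -0.0044] az -0.1
```

Call:
{"fn": "move_arm", "kwargs": {
  "deltas": "0 0 -0.001 0 0 0 0; 0 0 -0.002 0 0 0 0; 0 0 -0.003 0 0 0 0; 0 0 -0.004 0 0 0 0; 0 0 -0.004 0 0 0 0"
}}

```text
time_s: 13.35
position: [0.5784, 0.2115, 0.2139]
orientation: [-0.0, 0.998, -0.067, 0.0]
ft_force: [-3.0, 1.2, 7.8]
opening: 0.0536
gripper_force: 25.0
```

Call:
{"fn": "move_arm", "kwargs": {
  "deltas": "0 0 0 0 0 0 0.07; 0 0 0 0 0 0 0.07; 0 0 0 0 0 0 0.07; 0 0 0.02 0 0 0 0.07; 0 0 0.06 0 0 0 0.07; 0 0 0.1 0 0 0 0.07; 0 0 0.1 0 0 0 0.07; 0 0 0.1 0 0 0 0.07"
}}

```text
time_s: 14.15
position: [0.5787, 0.2114, 0.3136]
orientation: [-0.0, 0.998, -0.067, 0.001]
ft_force: [-0.3, 0.4, 0.3]
opening: 0.0701
gripper_force: 0.0
```

```bash
python3 d.py .6175 -.1932 .14 9
```

```text
t 14.15 grasp now [0.5787 0.2114 0.1503] yaw 172.3 tilt [-0.0004  0.0012]
delta [ 0.0388 -0.4046 -0.0103] az 16.7
```

Call:
{"fn": "move_arm", "kwargs": {
  "deltas": "0.039 -0.404 -0.01 0 0 17 0.07; 0.039 -0.404 -0.01 0 0 17 0.07; 0.039 -0.404 -0.01 0 0 17 0.07; 0.039 -0.404 -0.01 0 0 17 0.07; 0.039 -0.404 -0.01 0 0 17 0.07; 0.039 -0.404 -0.01 0 0 17 0.07; 0.039 -0.404 -0.01 0 0 17 0.07; 0.039 -0.404 -0.01 0 0 17 0.07"
}}

```text
time_s: 14.95
position: [0.6154, -0.183, 0.3006]
orientation: [-0.001, 0.997, 0.081, -0.002]
ft_force: [1.0, -0.2, 0.4]
opening: 0.0701
gripper_force: 0.0
```

```bash
python3 d.py .6175 -.1932 .14 9
```

```text
t 14.95 grasp now [ 0.6154 -0.183   0.1373] yaw 9.3 tilt [-0.0009 -0.0016]
delta [ 0.0021 -0.0102  0.0027] az -0.3
```

Call:
{"fn": "move_arm", "kwargs": {
  "deltas": "0 -0.001 -0.02 0 0 0 0.07; 0 -0.001 -0.05 0 0 0 0.07; 0 -0.001 -0.08 0 0 0 0.07; 0 -0.001 -0.099 0 0 0 0.07; 0 -0.001 -0.099 0 0 0 0.07"
}}

```text
time_s: 15.45
position: [0.6137, -0.1814, 0.199]
orientation: [-0.002, 0.997, 0.081, -0.004]
ft_force: [0.4, 0.6, -0.4]
opening: 0.0702
gripper_force: 0.0
```

```bash
python3 d.py .6175 -.1932 .041 9
```

```text
t 15.45 grasp now [ 0.6137 -0.1814  0.0357] yaw 9.3 tilt [-0.0022 -0.0042]
delta [ 0.0038 -0.0118  0.0053] az -0.3
```

Call:
{"fn": "move_arm", "kwargs": {
  "deltas": "0.003 -0.011 0.004 0 0 0 0.07; 0.003 -0.011 0.004 0 0 0 0.07; 0.003 -0.011 0.004 0 0 0 0.07; 0.003 -0.011 0.004 0 0 0 0; 0.003 -0.011 0.004 0 0 0 0; 0.003 -0.011 0.004 0 0 0 0; 0.003 -0.011 0.004 0 0 0 0; 0.003 -0.011 0.004 0 0 0 0"
}}

```text
time_s: 16.25
position: [0.6192, -0.193, 0.208]
orientation: [-0.0, 0.997, 0.081, -0.0]
ft_force: [-0.3, 0.4, 1.3]
opening: 0.0357
gripper_force: 25.0
```

Call:
{"fn": "move_arm", "kwargs": {
  "deltas": "0 0 0 0 0 0 0; 0 0 0 0 0 0 0; 0 0 0 0 0 0 0; 0 0 0 0 0 0 0"
}}

```text
time_s: 16.65
position: [0.6192, -0.193, 0.2079]
orientation: [-0.0, 0.997, 0.081, -0.0]
ft_force: [-0.7, 1.4, 3.1]
opening: 0.0354
gripper_force: 25.0
```

```bash
python3 d.py .4823 .3135 .15 172.2
```

```text
t 16.65 grasp now [ 0.6192 -0.193   0.0446] yaw 9.3 tilt [-0.0002 -0.    ]
delta [-0.1369  0.5065  0.1054] az -17.1
```

Call:
{"fn": "move_arm", "kwargs": {
  "deltas": "0 0 0.03 0 0 0 0; 0 0 0.07 0 0 0 0; 0 0 0.115 0 0 0 0; 0 0 0.115 0 0 0 0; -0.034 0.127 0.115 0 0 -5 0; -0.067 0.253 0.115 0 0 -10 0; -0.067 0.253 0.115 0 0 -17 0; -0.067 0.253 0.115 0 0 -17 0"
}}

```text
time_s: 17.45
position: [0.5668, 0.0015, 0.3216]
orientation: [-0.0, 0.998, -0.069, -0.001]
ft_force: [0.9, 0.6, -1.4]
opening: 0.0354
gripper_force: 25.0
```

```bash
python3 d.py .484 .3135 .16 172.2
```

```text
t 17.45 grasp now [0.5668 0.0015 0.1583] yaw 172.0 tilt [-0.     -0.0008]
delta [-0.0828  0.312   0.0017] az 0.2
```

Call:
{"fn": "move_arm", "kwargs": {
  "deltas": "-0.08 0.3 0.002 0 0 0 0; -0.08 0.3 0.002 0 0 0 0; -0.08 0.3 0.002 0 0 0 0; -0.08 0.3 0.002 0 0 0 0; -0.08 0.3 0.002 0 0 0 0; -0.08 0.3 0.002 0 0 0 0; -0.08 0.3 0.002 0 0 0 0; -0.08 0.3 0.002 0 0 0 0"
}}

```text
time_s: 18.25
position: [0.487, 0.3016, 0.3237]
orientation: [0.0, 0.998, -0.065, -0.001]
ft_force: [-0.5, -0.3, -1.8]
opening: 0.0352
gripper_force: 25.0
```

```bash
python3 d.py .484 .3135 .07 172.2
```

```text
t 18.25 grasp now [0.487  0.3016 0.1604] yaw 172.5 tilt [ 0.0004 -0.0006]
delta [-0.003   0.0119 -0.0904] az -0.3
```

Call:
{"fn": "move_arm", "kwargs": {
  "deltas": "-0.003 0.011 -0.02 0 0 0 0; -0.003 0.011 -0.05 0 0 0 0; -0.003 0.011 -0.078 0 0 0 0; -0.003 0.011 -0.09 0 0 0 0; -0.003 0.011 -0.09 0 0 0 0; -0.003 0.011 -0.096 0 0 0 0; -0.003 0.011 -0.102 0 0 0 0; -0.003 0.011 -0.104 0 0 0 0"
}}

```text
time_s: 19.05
position: [0.4853, 0.311, 0.2212]
orientation: [-0.0, 0.998, -0.067, 0.0]
ft_force: [-0.3, 0.2, -1.0]
opening: 0.0355
gripper_force: 25.0
```

```bash
python3 d.py .484 .3135 .052 172.2
```

```text
t 19.05 grasp now [0.4853 0.311  0.0579] yaw 172.3 tilt [-0.0003  0.0005]
delta [-0.0013  0.0025 -0.0059] az -0.1
```

Call:
{"fn": "move_arm", "kwargs": {
  "deltas": "-0.001 0.002 -0.002 0 0 0 0; -0.001 0.002 -0.003 0 0 0 0; -0.001 0.002 -0.004 0 0 0 0; -0.001 0.002 -0.005 0 0 0 0; -0.001 0.002 -0.005 0 0 0 0"
}}

```text
time_s: 19.55
position: [0.4841, 0.3132, 0.216]
orientation: [-0.0, 0.998, -0.067, 0.0]
ft_force: [0.0, 0.4, -2.5]
opening: 0.0354
gripper_force: 25.0
```

Call:
{"fn": "move_arm", "kwargs": {
  "deltas": "0 0 -0.001 0 0 0 0; 0 0 -0.001 0 0 0 0; 0 0 -0.0015 0 0 0 0; 0 0 -0.0015 0 0 0 0"
}}

```text
time_s: 19.95
position: [0.484, 0.3132, 0.2159]
orientation: [-0.0, 0.998, -0.067, 0.0]
ft_force: [-3.1, -0.2, 11.8]
opening: 0.0358
gripper_force: 25.0
```

Call:
{"fn": "move_arm", "kwargs": {
  "deltas": "0 0 0 0 0 0 0.06; 0 0 0 0 0 0 0.06; 0 0 0 0 0 0 0.06; 0 0 0.02 0 0 0 0.06; 0 0 0.06 0 0 0 0.08; 0 0 0.1 0 0 0 0.08; 0 0 0.1 0 0 0 0.08; -0.01 -0.1 0.1 0 0 0 0.08"
}}

```text
time_s: 20.75
position: [0.4809, 0.2668, 0.3161]
orientation: [-0.002, 0.998, -0.065, 0.003]
ft_force: [-0.4, -1.1, -1.3]
opening: 0.0797
gripper_force: 0.0
```

```bash
python3 m.py transformer_mid onepole_mid twopole_mid meter_mid; python3 d.py .4451 -.1963 .14 172; python3 - <<'E'
from plant import ctrl
for n in("top","side"):
    p=ctrl.camera(n); print([(r["conf"],r["bbox"]) for r in ctrl.recognise(p,"transformer_mid")])
E
```

```text
transformer_mid ('top',) [ 0.445  -0.1983] 3.0 iou 0.86
transformer_mid ('top', 'side') [ 0.445  -0.1983] 3.0 iou 0.86
onepole_mid ('top',) [0.4708 0.2299] 171.5 iou 0.93
onepole_mid ('side',) [0.4458 0.2326] 114.9 iou 0.45
onepole_mid ('top', 'side') [0.4705 0.2295] 172.7 iou 0.62
twopole_mid ('top',) [0.4829 0.3147] 88.1 iou 0.28
twopole_mid ('side',) [0.4813 0.3087] 171.5 iou 0.93
twopole_mid ('top', 'side') [0.4813 0.3092] 171.7 iou 0.57
meter_mid ('top',) [0.5625 0.1968] 171.8 iou 0.28
meter_mid ('side',) [0.5792 0.2069] 173.6 iou 0.77
meter_mid ('top', 'side') [0.5922 0.1928] 87.7 iou 0.46
t 21.25 grasp now [0.4792 0.2641 0.1508] yaw 172.3 tilt [-0.0001 -0.    ]
delta [-0.0341 -0.4604 -0.0108] az -0.3
[(0.91, [330.7, 223.5, 354.3, 244.5]), (0.47, [99.8, 145.7, 145.2, 193.0])]
[]
```

Call:
{"fn": "move_arm", "kwargs": {
  "deltas": "-0.034 -0.461 -0.011 0 0 0 0.08; -0.034 -0.461 -0.011 0 0 0 0.08; -0.034 -0.461 -0.011 0 0 0 0.08; -0.034 -0.461 -0.011 0 0 0 0.08; -0.034 -0.461 -0.011 0 0 0 0.08; -0.034 -0.461 -0.011 0 0 0 0.08; -0.034 -0.461 -0.011 0 0 0 0.08; -0.034 -0.461 -0.011 0 0 0 0.08"
}}

```text
time_s: 22.25
position: [0.4493, -0.1374, 0.3051]
orientation: [0.0, 0.998, -0.067, 0.0]
ft_force: [0.5, 1.2, -0.2]
opening: 0.0797
gripper_force: 0.0
```

Call:
{"fn": "move_arm", "kwargs": {
  "deltas": "0 -0.05 0 0 0 0 0.08; 0 -0.07 0 0 0 0 0.08; 0 -0.07 0 0 0 0 0.08; 0 -0.07 0 0 0 0 0.08"
}}

```text
time_s: 22.65
position: [0.4494, -0.2053, 0.3047]
orientation: [-0.0, 0.998, -0.068, -0.0]
ft_force: [-0.8, 0.2, -0.1]
opening: 0.0802
gripper_force: 0.0
```

```bash
python3 d.py .445 -.197 .035 172
```

```text
t 22.65 grasp now [ 0.4494 -0.2053  0.1414] yaw 172.2 tilt [-0.0004 -0.0003]
delta [-0.0044  0.0083 -0.1064] az -0.2
```

Call:
{"fn": "move_arm", "kwargs": {
  "deltas": "-0.004 0.009 -0.02 0 0 0 0.08; -0.004 0.009 -0.05 0 0 0 0.08; -0.004 0.009 -0.085 0 0 0 0.08; -0.004 0.009 -0.105 0 0 0 0.08; -0.004 0.009 -0.106 0 0 0 0.08; -0.004 0.009 -0.106 0 0 0 0.08"
}}

```text
time_s: 23.25
position: [0.4456, -0.1951, 0.199]
orientation: [-0.0, 0.998, -0.066, -0.001]
ft_force: [0.4, 0.8, -0.0]
opening: 0.0802
gripper_force: 0.0
```

```bash
python3 d.py .445 -.197 .035 172;  python3 - <<'E'
from plant import ctrl
import cv2,numpy as np
p=ctrl.camera("side")["image"]; q=ctrl.camera("top")["image"]
a=cv2.resize(p[100:220,250:330],(400,600),interpolation=2); b=cv2.resize(q[170:290,310:390],(400,600),interpolation=2)
cv2.imwrite("pics/v5.png",np.hstack([a,b]))
E
```

```text
t 23.25 grasp now [ 0.4456 -0.1951  0.0357] yaw 172.4 tilt [-0.0005 -0.0006]
delta [-0.0006 -0.0019 -0.0007] az -0.4
```

View pics/v5.png

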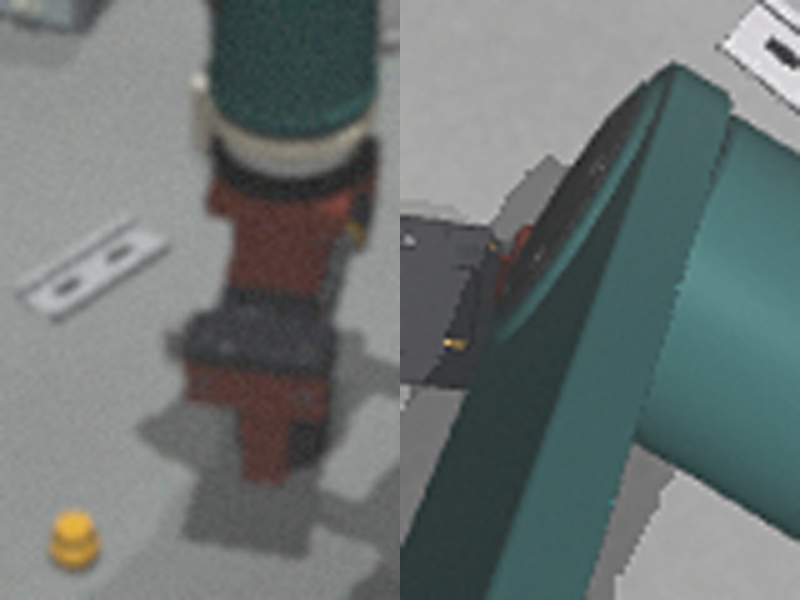

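The picture shows the near finger at about (265,440) with the ring's black body behind it at about (305,440). Allowing for perspective, that is centred. Closing now.

Call:
{"fn": "move_arm", "kwargs": {
  "deltas": "0 -0.001 0 0 0 0 0; 0 -0.001 0 0 0 0 0; 0 -0.001 0 0 0 0 0; 0 -0.001 0 0 0 0 0; 0 -0.001 0 0 0 0 0; 0 -0.001 0 0 0 0 0; 0 -0.001 0 0 0 0 0; 0 -0.001 0 0 0 0 0",
  "newtons": 30
}}

```text
time_s: 24.15
position: [0.4457, -0.1976, 0.1992]
orientation: [0.0, 0.998, -0.067, 0.0]
ft_force: [-1.2, -0.3, 5.2]
opening: 0.0501
gripper_force: 30.0
```

Call:
{"fn": "move_arm", "kwargs": {
  "deltas": "0 0 0 0 0 0 0; 0 0 0 0 0 0 0; 0 0 0.03 0 0 0 0; 0 0 0.06 0 0 0 0; 0 0 0.1 0 0 0 0; 0 0 0.12 0 0 0 0; 0 0 0.12 0 0 0 0; 0 0 0.12 0 0 0 0"
}}

```text
time_s: 24.95
position: [0.4452, -0.1972, 0.3182]
orientation: [-0.0, 0.998, -0.067, -0.0]
ft_force: [-0.8, -0.8, -2.8]
opening: 0.0502
gripper_force: 30.0
```

```bash
python3 d.py .5907 .2987 .16 172.2;  python3 - <<'E'
from plant import ctrl
import cv2,numpy as np
p=ctrl.camera("side")["image"]
cv2.imwrite("pics/v6.png",cv2.resize(p[60:220,230:350],(450,600),interpolation=2))
E
```

```text
t 24.95 grasp now [ 0.4452 -0.1972  0.1549] yaw 172.3 tilt [-0.0002 -0.0002]
delta [0.1455 0.4959 0.0051] az -0.1
```

View pics/v6.png

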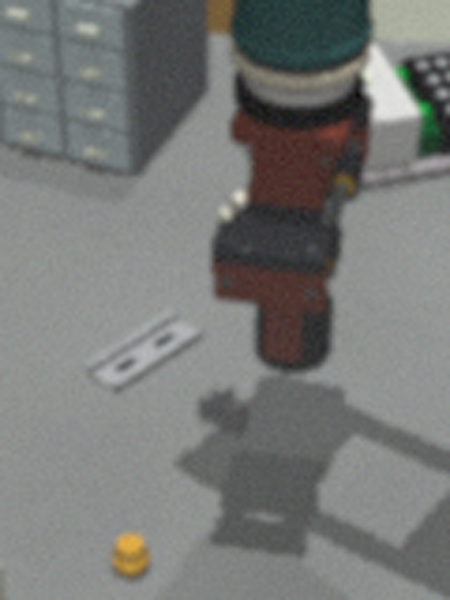

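The ring is held level between the fingers, at about (295,330). Carry it to the round nest.

Call:
{"fn": "move_arm", "kwargs": {
  "deltas": "0.03 0.1 0.005 0 0 0 0; 0.145 0.496 0.005 0 0 0 0; 0.145 0.496 0.005 0 0 0 0; 0.145 0.496 0.005 0 0 0 0; 0.145 0.496 0.005 0 0 0 0; 0.145 0.496 0.005 0 0 0 0; 0.145 0.496 0.005 0 0 0 0; 0.145 0.496 0.005 0 0 0 0"
}}

```text
time_s: 25.8
position: [0.5574, 0.1884, 0.3206]
orientation: [0.001, 0.998, -0.067, -0.002]
ft_force: [0.8, -0.7, -2.0]
opening: 0.05
gripper_force: 30.0
```

Call:
{"fn": "move_arm", "kwargs": {
  "deltas": "0.02 0.08 0 0 0 0 0; 0.02 0.08 0 0 0 0 0; 0.02 0.08 0 0 0 0 0; 0.02 0.08 0 0 0 0 0"
}}

```text
time_s: 26.2
position: [0.5771, 0.2667, 0.3205]
orientation: [0.001, 0.998, -0.066, -0.002]
ft_force: [0.0, -0.4, -2.6]
opening: 0.05
gripper_force: 30.0
```

```bash
python3 d.py .5907 .2987 .055 172.2
```

```text
t 26.2 grasp now [0.5771 0.2667 0.1572] yaw 172.4 tilt [ 0.001  -0.0021]
delta [ 0.0136  0.032  -0.1022] az -0.2
```

Call:
{"fn": "move_arm", "kwargs": {
  "deltas": "0.013 0.03 0 0 0 0 0; 0.013 0.03 0 0 0 0 0; 0.013 0.03 0 0 0 0 0; 0.013 0.03 -0.02 0 0 0 0; 0.013 0.03 -0.05 0 0 0 0; 0.013 0.03 -0.08 0 0 0 0; 0.013 0.03 -0.083 0 0 0 0; 0.013 0.03 -0.083 0 0 0 0"
}}

```text
time_s: 27.0
position: [0.5903, 0.295, 0.2394]
orientation: [0.001, 0.998, -0.068, -0.001]
ft_force: [-0.3, 0.2, -2.3]
opening: 0.0502
gripper_force: 30.0
```

```bash
python3 d.py .5907 .2987 .044 172.2
```

```text
t 27.0 grasp now [0.5903 0.295  0.0761] yaw 172.2 tilt [ 0.0007 -0.0015]
delta [ 0.0004  0.0037 -0.0321] az -0.0
```

Call:
{"fn": "move_arm", "kwargs": {
  "deltas": "0 0.003 -0.008 0 0 0 0; 0 0.003 -0.014 0 0 0 0; 0 0.003 -0.019 0 0 0 0; 0 0.003 -0.023 0 0 0 0; 0 0.003 -0.026 0 0 0 0; 0 0.003 -0.028 0 0 0 0; 0 0.003 -0.029 0 0 0 0; 0 0.003 -0.029 0 0 0 0"
}}

```text
time_s: 27.8
position: [0.5909, 0.2994, 0.2112]
orientation: [-0.0, 0.998, -0.067, -0.0]
ft_force: [-0.3, -0.1, -3.0]
opening: 0.0502
gripper_force: 30.0
```

Call:
{"fn": "move_arm", "kwargs": {
  "deltas": "0 0 -0.001 0 0 0 0; 0 0 -0.002 0 0 0 0; 0 0 -0.002 0 0 0 0"
}}

```text
time_s: 28.1
position: [0.5909, 0.2994, 0.2092]
orientation: [-0.0, 0.998, -0.067, -0.0]
ft_force: [1.3, 0.5, -1.7]
opening: 0.05
gripper_force: 30.0
```

```bash
python3 d.py .5907 .2987 .044 172.2
```

```text
t 28.1 grasp now [0.5909 0.2994 0.0459] yaw 172.3 tilt [-0.     -0.0001]
delta [-0.0002 -0.0007 -0.0019] az -0.1
```

Call:
{"fn": "move_arm", "kwargs": {
  "deltas": "0 -0.001 -0.001 0 0 0 0; 0 -0.001 -0.002 0 0 0 0; 0 -0.001 -0.002 0 0 0 0"
}}

```text
time_s: 28.4
position: [0.591, 0.2983, 0.2073]
orientation: [-0.0, 0.998, -0.067, 0.0]
ft_force: [-0.8, -0.8, -1.6]
opening: 0.0503
gripper_force: 30.0
```

Call:
{"fn": "move_arm", "kwargs": {
  "deltas": "0 0 -0.001 0 0 0 0; 0 0 -0.001 0 0 0 0; 0 0 -0.001 0 0 0 0"
}}

```text
time_s: 28.7
position: [0.591, 0.2983, 0.2073]
orientation: [-0.0, 0.998, -0.067, 0.0]
ft_force: [-2.5, -1.1, 5.2]
opening: 0.0505
gripper_force: 30.0
```

Contact with the floor. Release, lift and retreat.

Call:
{"fn": "move_arm", "kwargs": {
  "deltas": "0 0 0 0 0 0 0.066; 0 0 0 0 0 0 0.066; 0 0 0 0 0 0 0.066; 0 0 0.02 0 0 0 0.066; 0 0 0.06 0 0 0 0.066; 0 0 0.11 0 0 0 0.066; 0 0 0.16 0 0 0 0.066; 0 0 0.16 0 0 0 0.066"
}}

```text
time_s: 29.5
position: [0.5935, 0.2995, 0.3744]
orientation: [-0.003, 0.998, -0.067, 0.006]
ft_force: [1.2, -0.1, 0.5]
opening: 0.0659
gripper_force: 0.0
```

Call:
{"fn": "move_arm", "kwargs": {
  "deltas": "-0.01 -0.1 0 0 0 0 0.066; -0.02 -0.5 0 0 0 0 0.066; -0.02 -0.5 0 0 0 0 0.066; -0.02 -0.5 0 0 0 0 0.066; -0.02 -0.5 0 0 0 0 0.066; -0.02 -0.5 0 0 0 0 0.066; -0.02 -0.5 0 0 0 0 0.066; -0.02 -0.5 0 0 0 0 0.066"
}}

```text
time_s: 30.3
position: [0.5737, -0.1031, 0.3656]
orientation: [-0.0, 0.998, -0.067, -0.0]
ft_force: [1.2, 0.1, 0.2]
opening: 0.0662
gripper_force: 0.0
```

Call:
{"fn": "move_arm", "kwargs": {
  "deltas": "0 0 0 0 0 0 0.066; 0 0 0 0 0 0 0.066; 0 0 0 0 0 0 0.066"
}}

```text
time_s: 30.6
position: [0.5741, -0.1002, 0.3657]
orientation: [-0.0, 0.998, -0.067, -0.0]
ft_force: [0.1, 0.2, 0.4]
opening: 0.0662
gripper_force: 0.0
```

```bash
python3 - <<'E'
from h import *; from plant import ctrl
out=[]
for n in("side","top"):
    p=ctrl.camera(n); im=cv2.resize(p["image"],None,fx=4,fy=4,interpolation=2)
    u=(proj(p,np.array([[.53,.26,.02]]))[0]*4).astype(int); out.append(im[max(u[1]-300,0):u[1]+300,u[0]-200:u[0]+200])
h=min(o.shape[0] for o in out); cv2.imwrite("pics/v7.png",np.hstack([o[:h] for o in out]))
cv2.imwrite("pics/full.png",np.hstack([ctrl.camera("top")["image"][100:320,60:480],]))
E
python3 m.py meter_mid twopole_mid onepole_mid transformer_mid threepole_mid contactor_mid | grep -v "'top', 's"
```

```text
meter_mid ('top',) [0.579  0.2137] 173.1 iou 0.96
meter_mid ('side',) [0.5785 0.2075] 172.7 iou 0.96
twopole_mid ('top',) [0.4824 0.3161] 173.8 iou 0.93
twopole_mid ('side',) [0.4821 0.31  ] 171.9 iou 0.95
onepole_mid ('top',) [0.4708 0.2303] 171.8 iou 0.93
onepole_mid ('side',) [0.4708 0.2233] 173.3 iou 0.93
transformer_mid ('top',) [0.5918 0.3009] 5.1 iou 0.93
transformer_mid ('side',) [0.5916 0.2936] 2.7 iou 0.95
threepole_mid ('top',) [ 0.47   -0.4396] 127.7 iou 0.95
threepole_mid ('side',) [0.4728 0.2212] 138.8 iou 0.59
contactor_mid ('top',) [0.5796 0.2182] 171.0 iou 0.77
contactor_mid ('side',) [ 0.6534 -0.0356] 64.8 iou 0.92
```

View pics/v7.png

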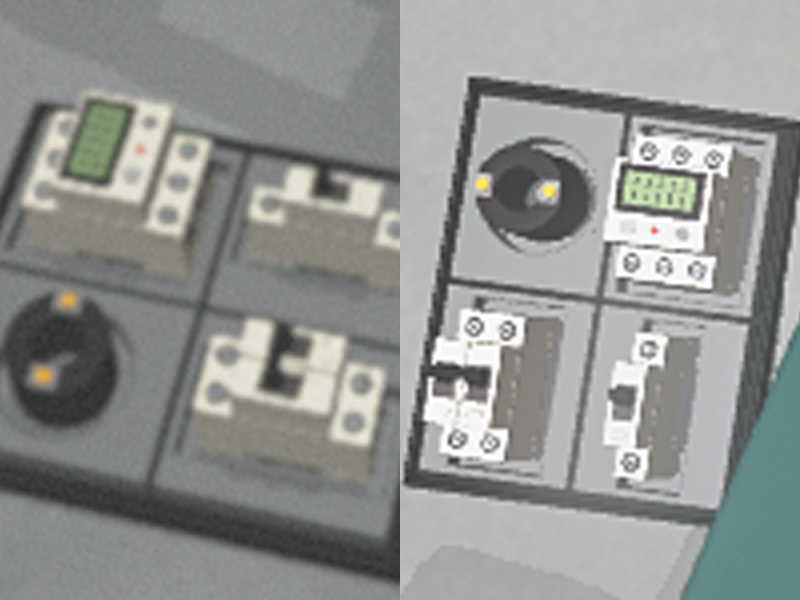

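The picture shows all four parts upright in their own pockets. The measured positions agree with the nests, and the two look-alikes have not moved.

```bash
python3 -c "
from plant import ctrl
print(ctrl.hand_in())"
```

```text
the job is handed in; nothing more can be done
None
```

The meter, two-pole breaker, single-pole breaker and ring transformer each sit upright in their own nests, set down rather than dropped; the three-pole breaker and contactor are where they started, and the job was handed in at about 32 s of the 128 s, though hand-in returned no verdict.

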